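Free the sagging gate bolt and hold the guard gate ajar

TASK

The bolt on the gate of the small optics guard has sagged, and the collar on its end hooks behind the bent-up lip of the keeper. Lift the bolt by its knob so that the collar clears the lip while you draw the bolt out of the keeper, without forcing it against the lip; then swing the gate towards you until it is about 25 degrees ajar. A spring shuts the gate, so finish while still holding it there, steady, with the bolt drawn; leave everything else where it stands.

Things in the scene. Friction and masses are not known exactly. Their poses are not given: they have to be found in the camera images.
- guard: Low open-topped aluminium enclosure fixed to table, 136 mm deep (x), 290 wide (y), walls and the mirror and post inside up to 125 mm high. Origin: centre of its underside. Its -x side faces the robot and holds the gate, hinged at +y, latched at -y. There a 138 mm high post carries the keeper: a dark steel loop (floor, roof, front cheek) from y = -90 to -116 mm, 129 mm high, open to the gate
- gate_pivot (a point): Point on the gate's vertical hinge line at table level, at (-62, 120, 0) mm in the guard's frame; axes as the guard's
- gate: Aluminium-framed gate, 12 mm thick, 200 mm long, from 20 to 125 mm above the table. Origin on the hinge line at table level; its axes agree with the guard's when shut and turn with the gate: it extends along its -y, its front is -x. Two steel guide straps on the front, up to 124 mm high, carry the bolt
- gate_hinge (a joint): Gate angle in rad: 0 shut, grows as the free end swings towards the robot (clockwise seen from above), stop at 1.4. A spring closes it: about 0.18 N m when shut, 0.36 N m at 0.44 rad
- draw_bolt: Steel barrel bolt on the front of the gate, about 0.14 kg: a 10 mm rod along the gate's y, at x = -21 mm in the gate's frame, 105 mm above the table when sagged, with a black knob standing up from it. Origin on the rod's axis below the knob, axes as the gate's. The rod's latch end carries a collar 18 mm in diameter, 10 mm long, its end 90 mm from the origin
- bolt_knob (a point): Centre of the knob's grip, 55 mm above the rod's axis (160 mm above the table when sagged); axes as the gate's. The knob is an upright cylinder 20 mm in diameter from 15 mm below to 11 mm above this point, then a cap 25 mm wide and 6 mm thick; under it an 8 mm stem. It stands clear above the gate's top
- bolt_head (a point): Centre of the collar on the rod's latch end, 85 mm from the bolt's origin along -y; axes as the gate's
- bolt_draw (a joint): How far the bolt is drawn, in m, along the gate's +y (from the keeper towards the hinge): 0 fully shut, stop at 0.045; friction about 1.2 N, it stays where it is left. Unlifted, the collar meets the lip at 0.010; from 0.025 on it is past the lip and out of the keeper, and only then can the gate swing
- bolt_lift (a joint): How far the bolt is lifted in its worn guides, in m: 0 sagged (it falls back by its weight), stop at 0.010. The collar clears the lip from 0.004 on
- keeper_lip: Dark steel tongue bent upward across the mouth of the keeper, 20 mm wide, 3 mm thick, its top just under the sagged rod and so 3.4 mm above the lowest point of the collar. Origin at the level of the sagged rod's axis, directly above the lip; axes as the guard's
- clamp: Bystander: grey slotted table clamp, 26 x 75 x 17 mm, on the table on the hinge side of the guard; origin under its centre
- sensor_puck: Bystander: black round sensor puck, 48 mm across, 26 mm high; origin under its centre
- dropper_bottle: Bystander: amber dropper bottle, 32 mm across, 105 mm high; origin under its centre
- filter_frame: Bystander: black square filter frame, 50 x 50 x 9 mm; origin under its centre
- spare_post: Bystander: black post holder with a steel post, 105 mm high; origin at its foot
- dish: Bystander: shallow round sample dish, 60 mm across, 12 mm high; origin under its centre

How it is judged:
On the way, in this order (a step that is already met when the one before it is completed fails the run):
1. the bolt is drawn out of the keeper (value of joint bolt_draw above 0.024 m), for 0.1 s.
2. the gate is swung ajar (value of joint gate_hinge above 0.2 rad), for 0.2 s.
At the end, for the whole second after the job is handed in: The gate stands still between 17 and 34 degrees (0.30 to 0.60 rad) open, the bolt is drawn by more than 20 mm, and the fingers are still holding the gate or its bolt (contact force over 1 N) (value of joint gate_hinge between 0.3 and 0.6 rad and velocity of joint gate_hinge between -0.05 and 0.05 rad/s and value of joint bolt_draw above 0.02 m and contact force between the fingers and gate above 1 N); the arm keeps its last pose, push and grip.
It fails at once if the bolt is forced against the bent lip (over 30 N) (contact force between draw_bolt and keeper_lip above 30 N).
It fails at once if a bystander is moved by more than 30 mm (distance of any of clamp, sensor_puck, dropper_bottle, filter_frame, spare_post, dish from where it was at the start of the episode above 0.03 m).
It also fails if it takes over 35 s, if anything falls off the work surface, if the arm or the gripper's body presses on something with over 40 N, if the wrist force passes 120 N, or if a joint passes its speed limit or range.

ROBOT

A 7-joint arm with a two-finger parallel gripper is mounted at the origin on a cart in front of the work surface, level with it; the furniture and walls round the work are solid. World frame = base frame: x ahead of the robot, y to its left, z up, the work surface at z = 0. Lengths are in m, angles in rad, forces in N, time in s.
With the tool pointing down it reaches from about 0.4 to 0.875 m from the base axis. Payload 19.3 kg.
Tool frame: the origin (TCP) lies midway between the tips of the shut fingers; the grasp point (between the pads) lies 19 mm behind it (bot.grip_point_offset is the distance from the TCP to the grasp point, in m); z points along the fingers, y is the direction in which the jaws open and shut (so a half turn about z gives the same grasp; the last joint's range is limited). The gripper opens to 85 mm and grips with 20 to 120 N. Pads are 22 mm wide; open, the fingers measure 114 mm over their backs; the gripper's body (76 mm by 85 mm) begins 54 mm behind the grasp point. The pads swing forward as they close: fully open they stand 13 mm farther back than shut.
Start: joints at [1.274, 0.521, -0.036, 1.599, 0.021, 1.021, -0.113], TCP at [0.141, -0.609, 0.231] pointing down, gripper open.
Joint ranges: [-2.91, 2.91], [-0.3, 2.13], [-1.5, 1.42], [0.17, 2.43], [-1.26, 4.41], [0.16, 1.93], [-2.52, 2.52]. Speed limits (rad/s): [1.89, 1.89, 2.39, 2.39, 3.01, 3.01, 3.01].

INTERFACE

Orientations are given as [roll, pitch, yaw] about the fixed x, y, z axes, in that order (R = Rz(yaw) Ry(pitch) Rx(roll)).
In Python, from workcell import bot, viewer, workorder gives the robot as it stands.
- The arm moves only by the tool move_arm, never from a script. Its argument "plan" is a list of rows, each a list of 6 numbers: the shift along the tool's x, y, z scaled (see below), then the turn, a rotation vector about the tool's x, y, z scaled (see below). A call has 1 to 5 rows; each row shifts and turns the commanded pose from where the row before left it, along the tool's axes as they then stand; what a row does not reach is not made up. The controller multiplies each number of a shift by 0.025 m and each number of a turn by pi rad. A row lasts 1/10 s, in which the tool goes at most 50 mm and 8.59 degrees, less where a joint would pass 70% of its speed; a pose out of reach is approached as far as the arm can. A call with a number of a shift or a turn outside -1 to 1 is refused whole. A call with a gripper value outside its range is refused whole. "claw" is the closure, from -1 (fully open) to 1 (shut), so that 0 is half open, set as the call begins (left out, the last holds). The fingers move at their own pace and stop on an object; "force" is the grip in N (left out, the last holds). Time passes only in rows, so rows that do not move let the fingers close. It gives the time, the measured TCP pose, the force and the opening at its end, in the units of the state.
- bot.observe(): the state, without advancing time (a new reading comes with each control period).
- viewer.grab_frame(name): name is "scene" or "top"; returns the picture (480x640x3 uint8, red, green, blue); there is no depth.
- viewer.camera_info(name): a dict with "K" (3x3 intrinsics, pixels), "R" (3x3) and "t" (3): a world point X has camera coordinates R X + t. Camera axes: x right, y down, z forward; pixel columns grow to the right and rows downward; lengths in m; the calibration is good to about 2 mm. A picture is of the moment at which its call begins. camera_info takes no time and is no camera call.
- workorder.job_done(): hands the job in, once; it reports no verdict.
The state is a dict: "clock": time; "qpos": joint angles; "qd": joint speeds; "joint_efforts": joint torques, N m; "position": TCP position; "tool_rot": TCP orientation; "force": force on the tool from outside, world axes, zero at the start; "moment": the same for the moment, N m; "grip_width": finger opening in m.
Only numpy, scipy, OpenCV 4.12 (cv2) and the standard library are available. Lean on these libraries where they do the work, as an engineer would, in place of code of your own. Each camera call takes 0.05 s, during which the arm holds its last target.

## Working session

There is one attempt and no reset: what is moved stays moved. The work goes in short steps, Python scripts to look and compute and a tool call to move; the robot and the scene stay as the last step left them, time stands still between calls to the robot, and variables do not carry over. Pictures are saved under pics/ and viewed, and the job is handed in when it is done.

Besides the shell and the picture viewer there is one more tool, called after "Emit:" by a JSON object that holds its "fn" and its "kwargs", one argument or row to a line. move_arm: Moves the arm, as the interface text tells. Shifts and turns lie within -1 to 1; 1 stands for 0.025 m of shift or pi rad of turn. Its arguments: {"type":"object","properties":{"plan":{"type":"array","items":{"type":"array","items":{"type":"number"}}},"claw":{"type":"number"},"force":{"type":"number"}},"required":["plan"]}

```bash
mkdir -p pics; ls
python3 - <<'E'
from workcell import bot, viewer, workorder
import cv2
s=bot.observe(); print(s, bot.grip_point_offset)
for n in("scene","top"):
    cv2.imwrite(f"pics/{n}0.png",viewer.grab_frame(n)[:,:,::-1]); i=viewer.camera_info(n); print(n,i)
E
```

```text
pics
{'clock': 0.0, 'qpos': array([ 1.27379184,  0.52203458, -0.03632112,  1.60000841,  0.02118068,
        1.02110956, -0.11283524]), 'qd': array([-0.00097134,  0.00110382,  0.00050227,  0.00029111, -0.00061212,
        0.00057616,  0.00072213]), 'joint_efforts': array([-1.15555460e-03, -9.27130795e+01,  1.97922617e+00, -3.69938922e+01,
        1.77865068e-02,  8.28199438e-03, -6.01557895e-05]), 'position': array([ 0.14042747, -0.60866428,  0.23071284]), 'tool_rot': array([-3.14041917e+00,  7.13839957e-05,  2.26743771e-01]), 'force': array([ 0.50466976,  0.17621734, -0.19143104]), 'moment': array([-0.00640967,  0.00083813,  0.00799308]), 'grip_width': 0.08560310163943098} 0.0187
scene {'K': array([[544.75525275,   0.        , 315.0629765 ],
       [  0.        , 544.75525275, 236.55898939],
       [  0.        ,   0.        ,   1.        ]]), 'R': array([[-0.77082217, -0.63670522, -0.02096781],
       [-0.39478207,  0.50325407, -0.76868879],
       [ 0.4999803 , -0.58424464, -0.6392792 ]]), 't': array([0.46811667, 0.26271237, 1.29777712])}
top {'K': array([[501.56154637,   0.        , 332.67285003],
       [  0.        , 501.56154637, 245.12195477],
       [  0.        ,   0.        ,   1.        ]]), 'R': array([[ 0.02609677, -0.99964553, -0.00526951],
       [-0.97802251, -0.02444078, -0.20706186],
       [ 0.20685967,  0.01055735, -0.97831366]]), 't': array([0.10951673, 0.53010551, 1.28649774])}
```

View pics/scene0.png

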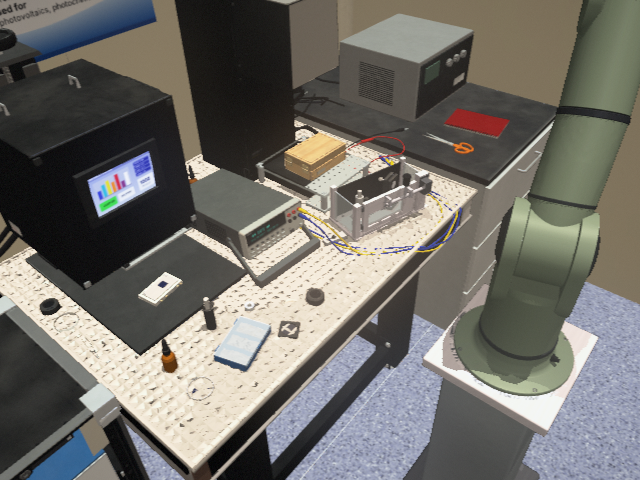

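View pics/top0.png

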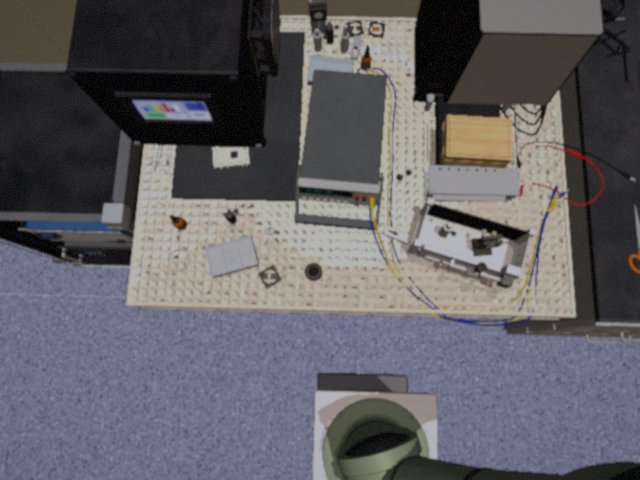

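Run:
```python
import cv2
a=cv2.imread("pics/scene0.png")[145:265,290:450]; cv2.imwrite("pics/s0z.png",cv2.resize(a,None,fx=5,fy=5,interpolation=cv2.INTER_CUBIC))
a=cv2.imread("pics/top0.png")[190:302,390:550]; cv2.imwrite("pics/t0z.png",cv2.resize(a,None,fx=5,fy=5,interpolation=cv2.INTER_CUBIC))
```

```text
(no output)
```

View pics/s0z.png

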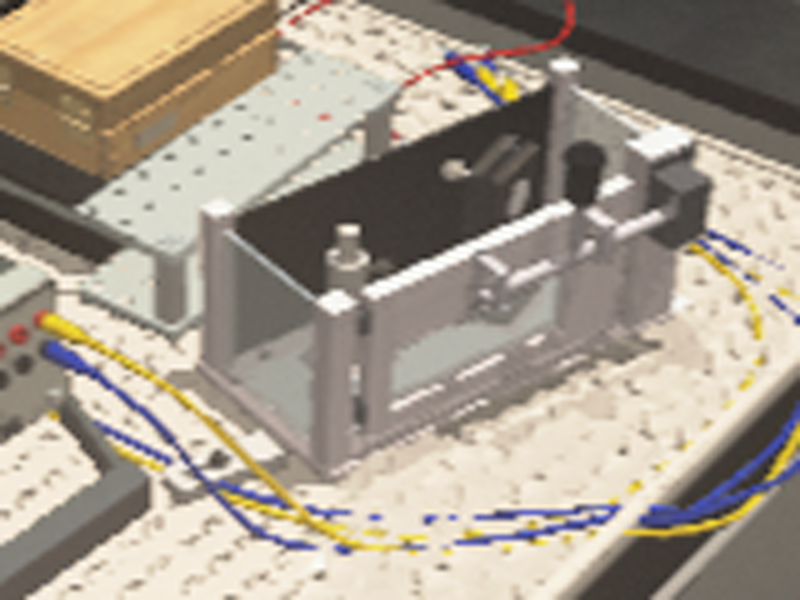

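View pics/t0z.png

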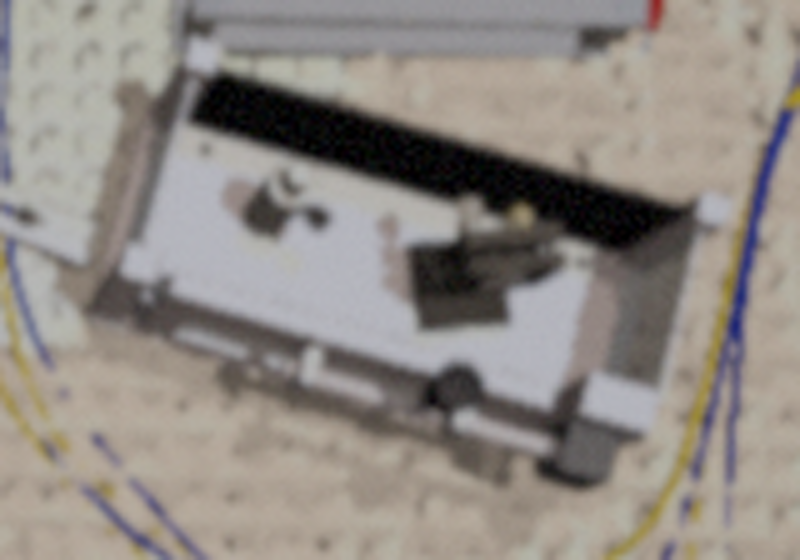

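```bash
cat > h.py <<'E'
from workcell import bot, viewer, workorder
import numpy as np, cv2
from scipy.optimize import least_squares
C={n:viewer.camera_info(n) for n in("scene","top")}
def proj(n,X):
    c=C[n]; p=c["K"]@(c["R"]@np.asarray(X)+c["t"]); return p[:2]/p[2]
def tri(ps,pt):
    r=least_squares(lambda X:np.r_[proj("scene",X)-ps,proj("top",X)-pt],[0.6,-0.3,0.1]); return r.x,np.abs(r.fun).max()
def onz(n,p,z):
    c=C[n]; d=c["R"].T@np.linalg.solve(c["K"],[p[0],p[1],1]); o=-c["R"].T@c["t"]; return o+d*(z-o[2])/d[2]
E
python3 - <<'E'
from h import *
S=lambda u,v:np.array([290+u/5,145+v/5]);T=lambda u,v:np.array([390+u/5,190+v/5])
P=dict(knob=((587,152),(455,386)),hf=((336,302),(140,262)),hb=((217,210),(203,52)),lb=((565,67),(712,210)),lf=((662,142),(620,400)))
for k,(a,b) in P.items():
    X,e=tri(S(*a),T(*b)); print(k,X.round(4),round(e,2), onz("scene",S(*a),.177 if k=="knob" else .138 if k=="lf" else .125).round(4),onz("top",T(*b),.177 if k=="knob" else .138 if k=="lf" else .125).round(4))
E
```

```text
knob [ 0.4559 -0.2351  0.1798] 0.09 [ 0.4582 -0.2388  0.177 ] [ 0.4562 -0.236   0.177 ]
hf [ 0.5258 -0.0935  0.1246] 0.35 [ 0.5264 -0.0927  0.125 ] [ 0.525  -0.0938  0.125 ]
hb [ 0.6384 -0.1279  0.1211] 0.19 [ 0.6355 -0.1232  0.125 ] [ 0.6368 -0.1273  0.125 ]
lb [ 0.5601 -0.3851  0.1236] 0.23 [ 0.5596 -0.3828  0.125 ] [ 0.5593 -0.3847  0.125 ]
lf [ 0.4582 -0.3289  0.1371] 0.02 [ 0.4576 -0.3277  0.138 ] [ 0.458  -0.3287  0.138 ]
```

Emit:
{"fn": "move_arm", "kwargs": {
  "plan": [
    [0,0,0,0,0,0.0413],
    [0,0,0,0,0,0.0413],
    [0,0,0,0,0,0.0413],
    [0,0,0,0,0,0.0413],
    [0.4,-0.9,0,0,0,0]
  ],
  "claw": -1
}}

```text
clock: 0.6
position: [0.1546, -0.5913, 0.2307]
tool_rot: [3.141, 0.001, -0.3]
force: [0.7, 1.3, -0.0]
grip_width: 0.0855
```

Emit:
{"fn": "move_arm", "kwargs": {
  "plan": [
    [0.43,-1,0,0,0,0],
    [0.43,-1,0,0,0,0],
    [0.43,-1,0,0,0,0],
    [0.43,-1,0,0,0,0],
    [0.43,-1,0,0,0,0]
  ]
}}

```text
clock: 1.1
position: [0.2446, -0.4851, 0.2311]
tool_rot: [-3.141, 0.0, -0.292]
force: [0.8, -1.1, -0.4]
grip_width: 0.0853
```

Emit:
{"fn": "move_arm", "kwargs": {
  "plan": [
    [0.43,-1,0,0,0,0],
    [0.43,-1,0,0,0,0],
    [0.43,-1,0,0,0,0],
    [0.43,-1,0,0,0,0],
    [0.43,-1,0,0,0,0]
  ]
}}

```text
clock: 1.6
position: [0.332, -0.3809, 0.2311]
tool_rot: [-3.141, 0.0, -0.292]
force: [0.4, -0.7, 0.4]
grip_width: 0.0854
```

Emit:
{"fn": "move_arm", "kwargs": {
  "plan": [
    [0.45,-1,0,0,0,0],
    [0.45,-1,0,0,0,0],
    [0.45,-1,0,0,0,0],
    [0.45,-1,0,0,0,0],
    [0.45,-1,0,0,0,0]
  ]
}}

```text
clock: 2.1
position: [0.4219, -0.2774, 0.2312]
tool_rot: [-3.142, 0.0, -0.292]
force: [1.2, -0.7, 0.0]
grip_width: 0.0852
```

Emit:
{"fn": "move_arm", "kwargs": {
  "plan": [
    [0.45,-1,0,0,0,0],
    [0.2,-0.5,0,0,0,0],
    [0,0,0,0,0,0],
    [0,0,0,0,0,0]
  ]
}}

```text
clock: 2.5
position: [0.4472, -0.2478, 0.2312]
tool_rot: [3.141, 0.0, -0.293]
force: [-0.6, -0.7, 0.3]
grip_width: 0.0855
```

Run:
```python
from h import *
s=bot.observe(); print(s["position"],s["tool_rot"],s["qpos"].round(2))
p=s["position"]-np.array([.4566,-.2364,0]);y=s["tool_rot"][2]
print("tool-frame remaining mm",-1e3*np.array([p@[np.cos(y),np.sin(y),0],p@[np.sin(y),-np.cos(y),0]]))
a=viewer.grab_frame("scene")[145:265,290:450,::-1]; cv2.imwrite("pics/s1z.png",cv2.resize(a,None,fx=5,fy=5,interpolation=cv2.INTER_CUBIC))
```

```text
[ 0.44716984 -0.2478374   0.2311686 ] [ 3.14118829e+00  4.66851657e-04 -2.92515543e-01] [ 0.43  0.34 -0.05  1.89  0.02  0.91 -1.5 ]
tool-frame remaining mm [  5.73147075 -13.67085638]
```

View pics/s1z.png

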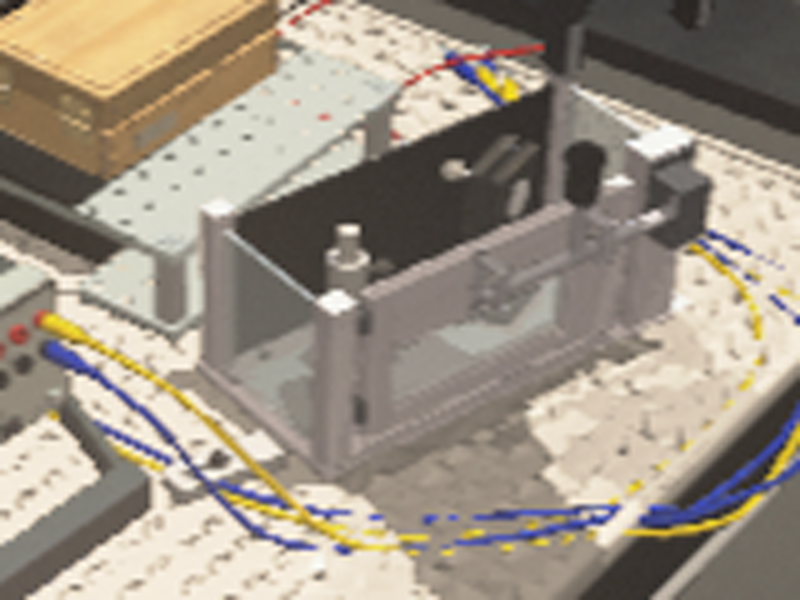

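The gripper hangs above the guard, with fingertips at crop (580,30). The knob is untouched at (585,160). Next I centre over it and descend.

Emit:
{"fn": "move_arm", "kwargs": {
  "plan": [
    [0.12,-0.28,0,0,0,0],
    [0.11,-0.27,0.4,0,0,0],
    [0,0,0.6,0,0,0],
    [0,0,0.6,0,0,0],
    [0,0,0.6,0,0,0]
  ]
}}

```text
clock: 3.05
position: [0.4573, -0.2353, 0.175]
tool_rot: [-3.141, 0.0, -0.292]
force: [0.2, -0.4, 0.1]
grip_width: 0.0856
```

Emit:
{"fn": "move_arm", "kwargs": {
  "plan": [
    [0,0,0.6,0,0,0],
    [0,0,0.5,0,0,0],
    [0,0,0.5,0,0,0],
    [0,0,0,0,0,0],
    [0,0,0,0,0,0]
  ]
}}

```text
clock: 3.55
position: [0.4573, -0.2356, 0.1363]
tool_rot: [-3.142, 0.0, -0.292]
force: [-0.2, 0.1, -0.2]
grip_width: 0.0858
```

Run:
```python
from h import *
s=bot.observe(); print(s["position"],s["tool_rot"],s["force"])
a=viewer.grab_frame("scene")[115:235,330:490,::-1]; cv2.imwrite("pics/s2z.png",cv2.resize(a,None,fx=5,fy=5,interpolation=cv2.INTER_CUBIC))
a=viewer.grab_frame("top")[190:302,390:550,::-1]; cv2.imwrite("pics/t2z.png",cv2.resize(a,None,fx=5,fy=5,interpolation=cv2.INTER_CUBIC))
```

```text
[ 0.45729287 -0.23563427  0.13627264] [-3.14154737e+00  2.66601987e-04 -2.92256943e-01] [-0.23082568  0.13113383 -0.15838596]
```

View pics/s2z.png

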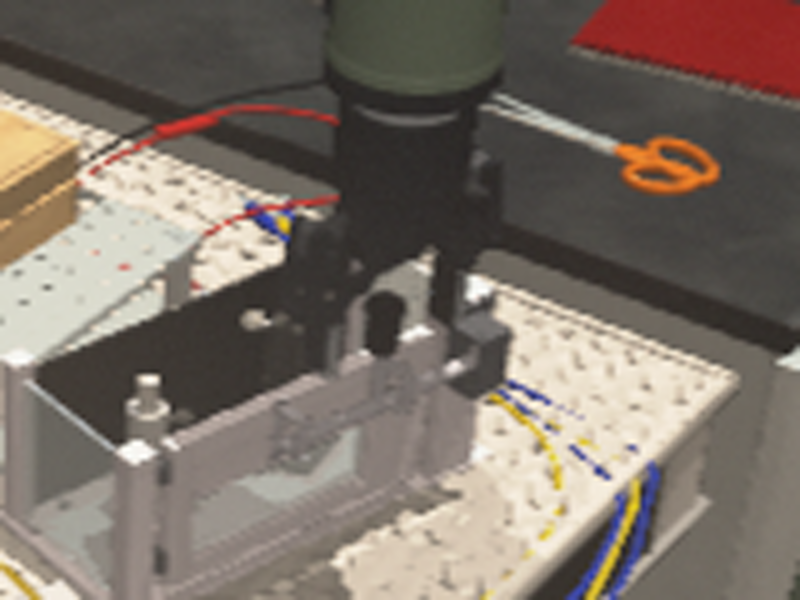

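View pics/t2z.png

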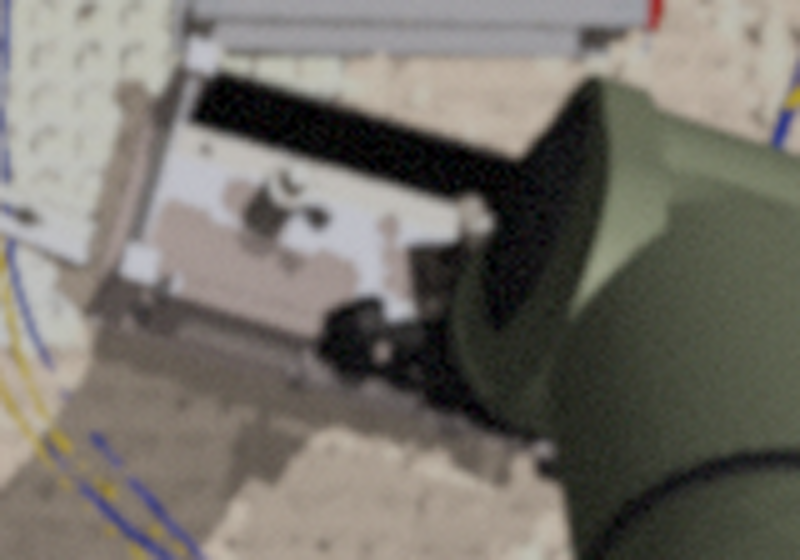

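The knob at scene crop (383,315) sits midway between the fingers at (320,340) and (450,290), so I close on it.

Emit:
{"fn": "move_arm", "kwargs": {
  "plan": [
    [0,0,0,0,0,0],
    [0,0,0,0,0,0],
    [0,0,0,0,0,0],
    [0,0,0,0,0,0],
    [0,0,0,0,0,0]
  ],
  "claw": 1,
  "force": 60
}}

```text
clock: 4.15
position: [0.4574, -0.2357, 0.1366]
tool_rot: [3.142, -0.0, -0.292]
force: [-0.6, 1.2, 4.9]
grip_width: 0.0221
```

Emit:
{"fn": "move_arm", "kwargs": {
  "plan": [
    [0,0,0,0,0,0],
    [0,0,0,0,0,0],
    [0,0,0,0,0,0]
  ]
}}

```text
clock: 4.45
position: [0.4574, -0.2357, 0.1366]
tool_rot: [3.142, -0.0, -0.292]
force: [-0.9, 0.3, 5.4]
grip_width: 0.0212
```

Run:
```python
from h import *
s=bot.observe(); print(s["position"],s["tool_rot"],s["force"],s["moment"],s["grip_width"])
a=viewer.grab_frame("scene")[115:235,330:490,::-1]; cv2.imwrite("pics/s3z.png",cv2.resize(a,None,fx=5,fy=5,interpolation=cv2.INTER_CUBIC))
```

```text
[ 0.45741811 -0.23573966  0.13657008] [ 3.14155480e+00 -4.51721442e-04 -2.92236444e-01] [-0.85672018  0.29252773  5.39355859] [0.02816743 0.21496368 0.03043254] 0.021176024871379897
```

View pics/s3z.png

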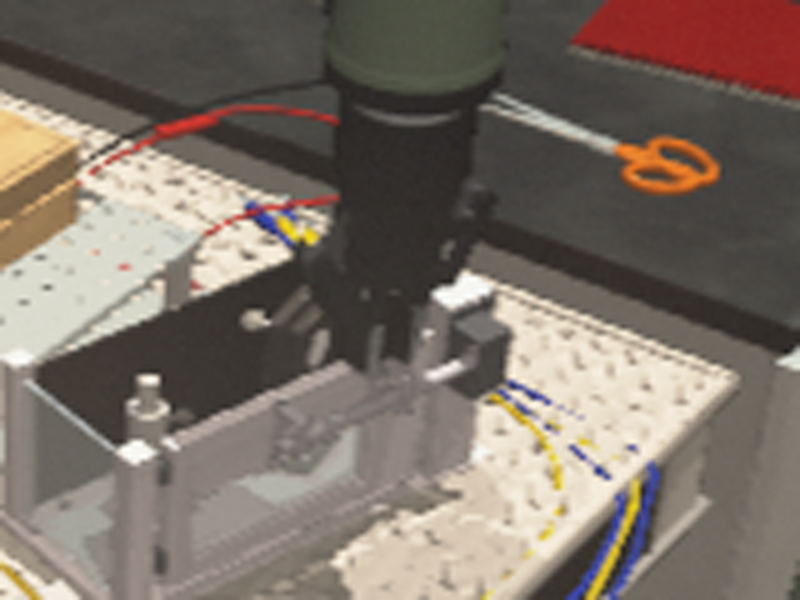

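The jaws have closed on the knob's cylinder at 21 mm. Lift by 7 mm.

Emit:
{"fn": "move_arm", "kwargs": {
  "plan": [
    [0,0,-0.1,0,0,0],
    [0,0,-0.1,0,0,0],
    [0,0,-0.08,0,0,0],
    [0,0,0,0,0,0],
    [0,0,0,0,0,0]
  ]
}}

```text
clock: 5.0
position: [0.4573, -0.2357, 0.1433]
tool_rot: [-3.142, -0.0, -0.292]
force: [1.2, -0.3, -0.9]
grip_width: 0.0209
```

Run:
```python
from h import *
s=bot.observe(); print(s["position"],s["tool_rot"],s["force"],s["moment"],s["grip_width"])
a=viewer.grab_frame("scene")[155:215,390:470,::-1]; cv2.imwrite("pics/s4z.png",cv2.resize(a,None,fx=10,fy=10,interpolation=cv2.INTER_CUBIC))
```

```text
[ 0.45725129 -0.23565659  0.14333272] [-3.14158241e+00 -6.69360121e-05 -2.92225667e-01] [ 1.19602735 -0.31741419 -0.87952638] [-0.06027464 -0.05863664  0.00593268] 0.020876542319718527
```

View pics/s4z.png

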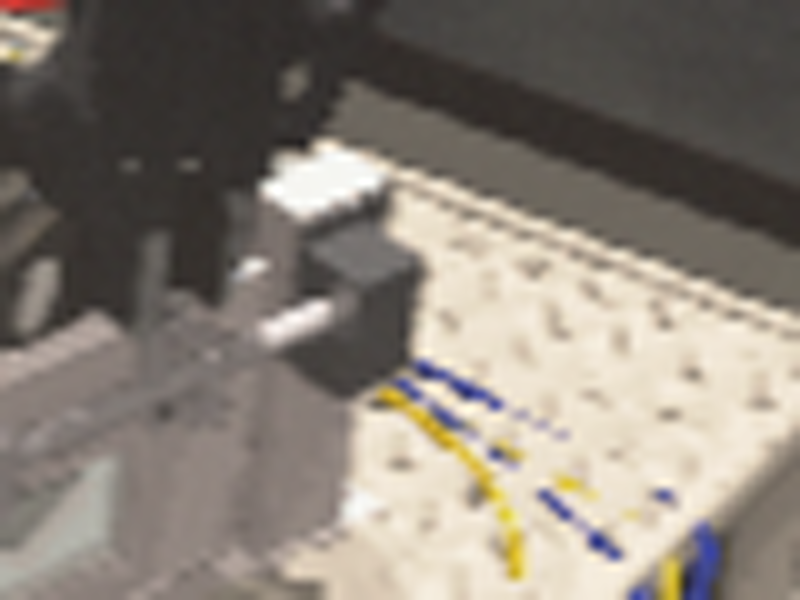

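The bolt is raised 6.8 mm and only its weight is felt. I draw it (tool -y) gently at first.

Emit:
{"fn": "move_arm", "kwargs": {
  "plan": [
    [0,-0.12,0,0,0,0],
    [0,-0.12,0,0,0,0],
    [0,-0.12,0,0,0,0],
    [0,-0.12,0,0,0,0],
    [0,0,0,0,0,0]
  ]
}}

```text
clock: 5.55
position: [0.4609, -0.2235, 0.1433]
tool_rot: [-3.141, 0.0, -0.292]
force: [0.6, 1.9, -1.6]
grip_width: 0.0211
```

Emit:
{"fn": "move_arm", "kwargs": {
  "plan": [
    [0,-0.2,0,0,0,0],
    [0,-0.2,0,0,0,0],
    [0,-0.2,0,0,0,0],
    [0,-0.2,0,0,0,0],
    [0,-0.1,0,0,0,0]
  ]
}}

```text
clock: 6.05
position: [0.4672, -0.2019, 0.1433]
tool_rot: [-3.141, 0.0, -0.292]
force: [-3.0, -1.5, -0.7]
grip_width: 0.0213
```

Emit:
{"fn": "move_arm", "kwargs": {
  "plan": [
    [0,0,0,0,0,0],
    [0,0,0,0,0,0],
    [0,0,0,0,0,0]
  ]
}}

```text
clock: 6.35
position: [0.4671, -0.2026, 0.1432]
tool_rot: [-3.141, 0.0, -0.292]
force: [-2.7, 2.0, -1.7]
grip_width: 0.0211
```

Run:
```python
from h import *
s=bot.observe(); print(s["position"],s["tool_rot"],s["force"],s["moment"],s["grip_width"],s["qpos"].round(2))
a=viewer.grab_frame("scene")[145:220,360:460,::-1]; cv2.imwrite("pics/s5z.png",cv2.resize(a,None,fx=8,fy=8,interpolation=cv2.INTER_CUBIC))
```

```text
[ 0.46705264 -0.20259138  0.14324567] [-3.14147882e+00  3.00345155e-04 -2.92293591e-01] [-2.70566445  2.04817244 -1.65637854] [0.39147516 0.55495435 0.05038088] 0.02114824805461321 [ 0.34  0.46 -0.06  1.98  0.04  0.7  -1.61]
```

View pics/s5z.png

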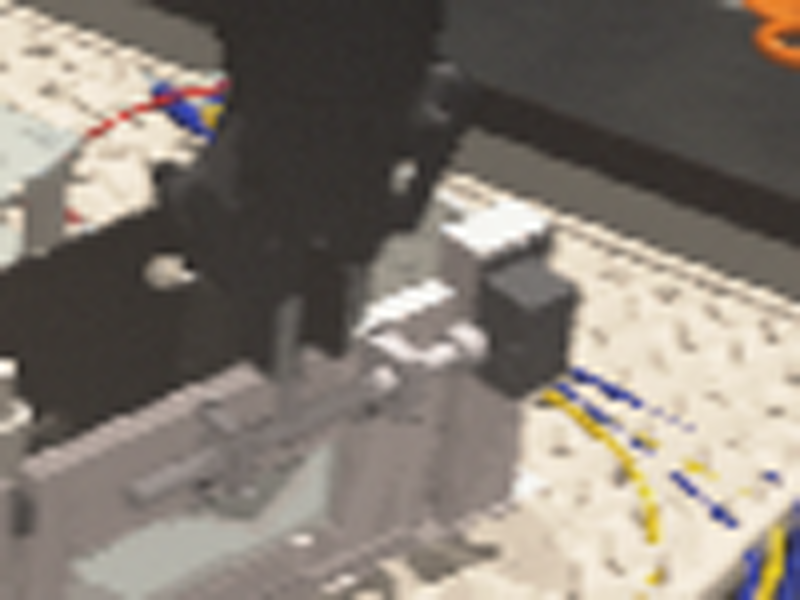

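The collar end at crop (465,340) is visibly outside the dark keeper, with about 34 mm drawn. Now I swing along the arc about the pivot, 0.055 rad per row.

Emit:
{"fn": "move_arm", "kwargs": {
  "plan": [
    [-0.233,-0.052,0,0,0,0.0175],
    [-0.233,-0.052,0,0,0,0.0175],
    [-0.233,-0.052,0,0,0,0.0175],
    [0,0,0,0,0,0]
  ]
}}

```text
clock: 6.8
position: [0.4523, -0.1931, 0.1436]
tool_rot: [-3.141, -0.001, -0.458]
force: [1.5, -1.1, -1.6]
grip_width: 0.0212
```

Run:
```python
from h import *
s=bot.observe(); print(s["position"],s["tool_rot"],s["force"],s["moment"],s["grip_width"],s["qpos"].round(2))
a=viewer.grab_frame("scene")[145:265,310:470,::-1]; cv2.imwrite("pics/s6z.png",cv2.resize(a,None,fx=5,fy=5,interpolation=cv2.INTER_CUBIC))
```

```text
[ 0.45234775 -0.19306772  0.14356583] [-3.14148971e+00 -1.17131118e-03 -4.58110604e-01] [ 1.48216134 -1.0946583  -1.572273  ] [-0.2238459  -0.28338212  0.04443973] 0.021163007988716887 [ 0.3   0.44 -0.02  2.03  0.01  0.67 -1.76]
```

View pics/s6z.png

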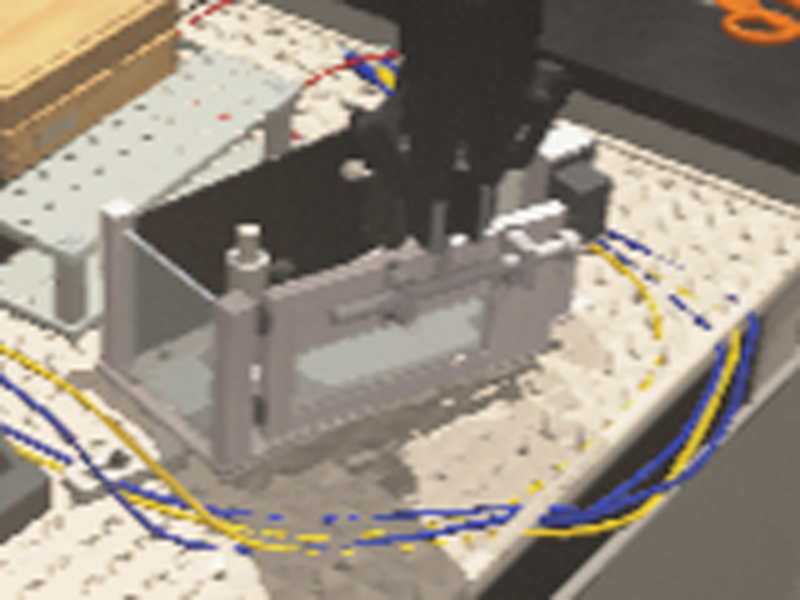

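The gate is opening: its free end at (565,240) is out in front of the post, and forces are about 2 N. I continue the swing.

Emit:
{"fn": "move_arm", "kwargs": {
  "plan": [
    [-0.233,-0.052,0,0,0,0.0175],
    [-0.233,-0.052,0,0,0,0.0175],
    [-0.233,-0.052,0,0,0,0.0175],
    [-0.233,-0.052,0,0,0,0.0175],
    [-0.233,-0.052,0,0,0,0.0175]
  ]
}}

```text
clock: 7.35
position: [0.4318, -0.1723, 0.1435]
tool_rot: [-3.141, -0.001, -0.733]
force: [2.3, -1.4, -2.2]
grip_width: 0.021
```

Emit:
{"fn": "move_arm", "kwargs": {
  "plan": [
    [0,0,0,0,0,0],
    [0,0,0,0,0,0],
    [0,0,0,0,0,0],
    [0,0,0,0,0,0],
    [0,0,0,0,0,0]
  ]
}}

```text
clock: 7.85
position: [0.4313, -0.1722, 0.1433]
tool_rot: [-3.141, -0.0, -0.732]
force: [3.8, -1.3, -1.6]
grip_width: 0.021
```

Run:
```python
from h import *
s=bot.observe(); print(s["position"],s["tool_rot"],s["force"],s["moment"],s["grip_width"],s["qpos"].round(2))
a=viewer.grab_frame("scene")[145:265,310:470,::-1]; cv2.imwrite("pics/s7z.png",cv2.resize(a,None,fx=5,fy=5,interpolation=cv2.INTER_CUBIC))
# predicted gate features at angle
P=np.array([.5176,-.1064])
d=s["position"][:2]-P; g=np.arctan2(d[1],d[0]); g0=np.arctan2(-.2026+.1064,.4671-.5176); print("angle from TCP",g0-g,"r",np.hypot(*d))
for th in (.3,.4,.44,.5,.6):
    y=-.292-th; R=np.array([[np.cos(y),-np.sin(y)],[np.sin(y),np.cos(y)]])
    print(th,[((proj("scene",np.r_[P+R@[x,-.2],.125])-[310,145])*5).round(0) for x in(-.006,.006)])
```

```text
[ 0.43134597 -0.17222054  0.14333481] [-3.14140107e+00 -4.03499794e-04 -7.31719380e-01] [ 3.76142946 -1.34458404 -1.63626104] [-0.22244202 -0.63911719  0.00261902] 0.020957217828213217 [ 0.21  0.4   0.05  2.1  -0.03  0.64 -2.02]
angle from TCP 0.4355568489899282 r 0.10849931478216218
0.3 [array([592., 238.]), array([583., 227.])]
0.4 [array([604., 258.]), array([597., 246.])]
0.44 [array([609., 266.]), array([602., 254.])]
0.5 [array([614., 278.]), array([609., 266.])]
0.6 [array([620., 299.]), array([617., 286.])]
```

View pics/s7z.png

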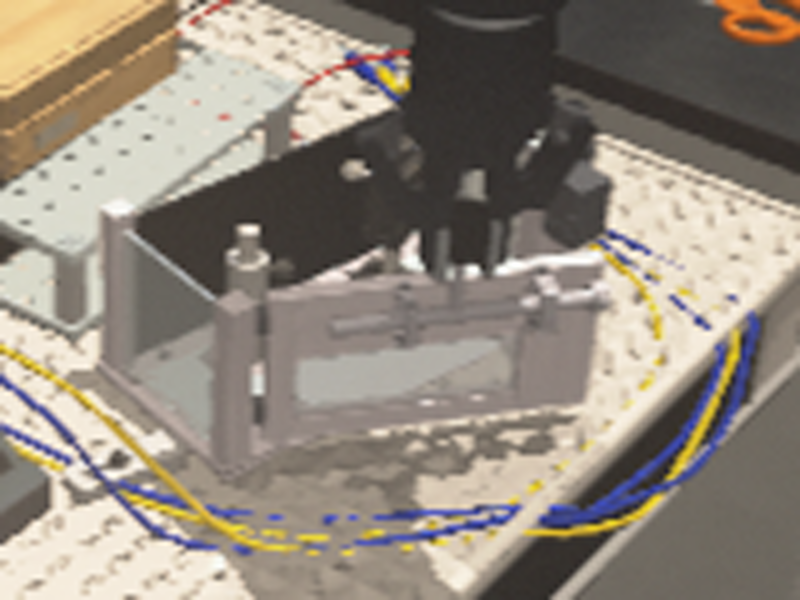

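The gate's top corner at crop (603,258) matches the predicted position for 0.42–0.44 rad. The knob is still gripped and the rod end at (603,297) is clear of the keeper. Handing in.

Run:
```python
from h import *
s=bot.observe(); print(s["position"],s["qd"].round(3),s["force"],s["grip_width"])
print(workorder.job_done())
```

```text
[ 0.43132547 -0.17213674  0.1433455 ] [-0.001 -0.001  0.002  0.003 -0.001  0.    -0.003] [ 3.26734969 -1.0585508  -2.39864764] 0.021260519938868794
the job is handed in; nothing more can be done
None
```

I drew the bolt and swung the gate to about 25 degrees. I handed the job in at about 8 s with the gripper still holding the knob; the hand-in reports no verdict.

- **Grip and lift:** I closed on the knob at 21 mm with 60 N and lifted the bolt 6.8 mm before drawing it.
- **Drawing:** I drew the bolt about 34 mm. The wrist readings between steps stayed below 4 N, so nothing suggested it was pressing on the lip. The picture showed the collar outside the keeper.
- **Swing:** The gripper position puts the gate at about 0.436 rad. The last picture agrees, at about 0.42–0.44 rad.
- **Last check:** The joints were still, the grip width was 21 mm and the tool felt about 3–4 N from the gate spring.
- **Bystanders:** I did not measure them again at the end. The gripper only travelled above the table and guard to the knob.

No check failed or disagreed.

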